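# Lay out the tasting display on the bakery counter

### The job

Lay out the tasting display: set each of the three tins, and the oak board from under the two cartons, flat into the wooden plinth whose recess matches its shape and size, the tins standing upright. Slide the board out from under the cartons through the front of the steel holder without lifting or toppling them, and leave the cartons stacked one on the other, standing on the counter in the holder.

Things in the scene. Friction and masses are not known exactly. Their poses are not given: they have to be found in the camera images.
- tin_large: large round metal tin, upright, 60 mm diameter, 70 mm high, about 0.18 kg. Origin: centre of its underside; z up
- tin_small: small round metal tin, upright, 44 mm diameter, 56 mm high, about 0.10 kg. Origin: centre of its underside; z up
- tin_square: square metal tin, upright, 52 x 52 mm, 64 mm high, about 0.17 kg. Origin: centre of its underside; x and y square to its sides, z up
- board: Light oak board 100 x 46 mm, 12 mm thick, 50 g, flat on the counter under the cartons. Origin: centre of its underside; x along its length, z up. Its -x end (dark dot) sticks 41 mm out of the front of the fixed steel carton holder, towards the robot, over free counter. Drawn out along its own -x it is clear of the holder after 60 mm
- carton_lower: Lower of two light smooth cartons stacked on the board, 50 x 46 x 28 mm high, 50 g. Origin: centre of its underside (at the start 24 mm to the +x side of the board's origin); z up. Held in a fixed steel frame, 27 mm high: walls 3 to 7 mm off its sides, back wall, and in front a cross-bar (28 to 33 mm from the origin) under which the board passes with 3 mm to spare; the bar holds the carton back
- carton_upper: Upper carton, standing on the lower one, 50 x 46 x 24 mm high, 40 g, top 64 mm above the counter at the start. Origin: centre of its underside; z up. When the board is out, both cartons have sunk 12 mm and stand on the counter inside the holder
- plinth_large: a fixed flat brown wooden display plinth 86 x 86 mm and 8 mm high, with one recess 4 mm deep in its top, lined dark: a round recess of 72 mm diameter (for the large round tin). Origin: centre of its underside (the recess floor is 4 mm above it, the rim 8 mm); z up, x and y along its sides. Turned by up to 0.3 rad
- plinth_small: a fixed flat brown wooden display plinth 86 x 86 mm and 8 mm high, with one recess 4 mm deep in its top, lined dark: a round recess of 56 mm diameter (for the small round tin). Origin: centre of its underside (the recess floor is 4 mm above it, the rim 8 mm); z up, x and y along its sides. Turned by up to 0.3 rad
- plinth_square: a fixed flat brown wooden display plinth 86 x 86 mm and 8 mm high, with one recess 4 mm deep in its top, lined dark: a square recess 64 x 64 mm (for the square tin). Origin: centre of its underside (the recess floor is 4 mm above it, the rim 8 mm); z up, x and y along its sides, which are also those of the recess. Turned by up to 0.3 rad
- plinth_board: a fixed flat brown wooden display plinth 126 x 72 mm and 8 mm high, with one recess 4 mm deep in its top, lined dark: an oblong recess 112 x 58 mm (for the board, either way round). Origin: centre of its underside (the recess floor is 4 mm above it, the rim 8 mm); z up, x and y along its sides, x along the length of plinth and recess. Turned by up to 0.3 rad

How it is judged:
At the end, for the whole second after the job is handed in: Tins and board rest flat in their matching recesses (within 11 mm of the plinth centre, under 5.8 mm above its underside, tilt under 0.06 rad); the lower carton stands on the counter within 30 mm of its start, the upper one on it within 20 mm, both level; all at rest (horizontal distance between tin_large and plinth_large below 0.011 m and z of tin_large in the frame of plinth_large below 0.0058 m and angle between each of tin_large, tin_small, tin_square, board's own z axis and vertical below 0.06 rad and linear speed of each of tin_large, tin_small, tin_square, board, carton_lower, carton_upper below 0.02 m/s and horizontal distance between tin_small and plinth_small below 0.011 m and z of tin_small in the frame of plinth_small below 0.0058 m and horizontal distance between tin_square and plinth_square below 0.011 m and z of tin_square in the frame of plinth_square below 0.0058 m and horizontal distance between board and plinth_board below 0.011 m and z of board in the frame of plinth_board below 0.0058 m and height (world z) of carton_lower below 0.004 m and distance of carton_lower from where it was at the start of the episode below 0.03 m and horizontal distance between carton_upper and carton_lower below 0.02 m and height (world z) of carton_upper above 0.02 m and angle between each of carton_lower, carton_upper's own z axis and vertical below 0.08 rad); the robot touches nothing.
It fails at once if a carton is toppled (tilted by more than 0.6 rad) (angle between any of carton_lower, carton_upper's own z axis and vertical above 0.6 rad).
It fails at once if a carton is lifted (more than 20 mm above its place at the start) (height (world z) of carton_lower above 0.032 m or height (world z) of carton_upper above 0.06 m).
It also fails if it takes over 120 s, if anything falls off the work surface, if the arm or the gripper's body presses on something with over 40 N, if the wrist force passes 120 N, or if a joint passes its speed limit or range.

### The arm

A 6-joint arm with a two-finger parallel gripper is mounted at the origin on the work surface. World frame = base frame: x ahead of the robot, y to its left, z up, the work surface at z = 0. Lengths are in m, angles in rad, forces in N, time in s.
With the tool pointing down it reaches from about 0.35 to 0.775 m from the base axis. Payload 5.5 kg.
Tool frame: the origin (TCP) lies between the finger pads; the fingertips stand 19 mm ahead of it and the grasp point (between the pads) is the TCP; z points along the fingers, x is the direction in which the jaws open and shut, and the axes are right-handed (so a half turn about z gives the same grasp; the last joint's range is limited). The gripper opens to 85 mm and grips with 20 to 120 N. Pads are 22 mm wide; open, the fingers measure 114 mm over their backs; the gripper's body (76 mm by 85 mm) begins 54 mm behind the grasp point. The pads swing forward as they close: fully open they stand 13 mm farther back than shut.
Start: joints at [1.078, 0.313, 0.046, 1.304, 0, 1.431], TCP at [0.199, 0.54, 0.25] pointing down, gripper open.
Joint ranges: [-2.76, 2.76], [-0.86, 1.69], [-1.03, 1.26], [-2.2, 2.34], [-1.47, 1.5], [-3.14, 3.14]. Speed limits (rad/s): [2.57, 2.57, 3.14, 3.14, 3.14, 3.14].

### API

Orientations are given as a unit quaternion [w, x, y, z].
In Python, from workcell import env gives the robot as it stands. The module is installed in compiled form; this text tells all that it offers.
- The arm moves only by the tool carry_out, never from a script. Its argument "steps" is a list of rows, each a list of 7 numbers: the gripper command: -1 is shut, 1 is fully open, values between are in proportion, then the shift along the tool's x, y, z in m, then the turn, a rotation vector about the tool's x, y, z in rad. A call has 1 to 20 rows; each row shifts and turns the commanded pose from where the row before left it, along the tool's axes as they then stand; what a row does not reach is not made up. A row lasts 1/8 s, in which the tool goes at most 62.5 mm and 10.7 degrees, less where a joint would pass 70% of its speed; a pose out of reach is approached as far as the arm can. A call with a gripper value outside its range is refused whole. The fingers move at their own pace and stop on an object; "grip_force" is the grip in N (left out, the last holds). Time passes only in rows, so rows that do not move let the fingers close. It gives the time, the measured TCP pose, the force and the opening at its end, in the units of the state.
- env.get_state(): the state, without advancing time (a new reading comes with each control period).
- env.read_camera(name): name is "side" or "top"; returns a dict with "color" (420x560x3 uint8, red, green, blue), "K" (3x3 intrinsics, pixels), "dist" ([k1, k2, p1, p2, k3] as OpenCV has them; the pictures are not rectified), "R" (3x3) and "t" (3): a world point X has camera coordinates R X + t. Camera axes: x right, y down, z forward; pixel columns grow to the right and rows downward; lengths in m; the calibration is good to about 2 mm. A picture is of the moment at which its call begins. There is no depth.
- env.hand_in(): hands the job in, once; it reports no verdict.
The state is a dict: "clock": time; "joint_pos": joint angles; "qvel": joint speeds; "tau": joint torques, N m; "tcp_pos": TCP position; "orientation": TCP orientation; "wrist_force": force on the tool from outside, world axes, zero at the start; "ft_torque": the same for the moment, N m; "finger_gap": finger opening in m.
Only numpy, scipy, OpenCV 4.12 (cv2) and the standard library are available. Lean on these libraries where they do the work, as an engineer would, in place of code of your own. Each camera call takes 0.05 s, during which the arm holds its last target. There are 200 camera calls.

## Working session

There is one attempt and no reset: what is moved stays moved. The work goes in short steps, Python scripts to look and compute and a tool call to move; the robot and the scene stay as the last step left them, time stands still between calls to the robot, and variables do not carry over. Pictures are saved under pics/ and viewed, about 12 in all and at most 16, crops included, and the job is handed in when it is done.

Besides the shell and the picture viewer there is one more tool, called after ">>>" as name([rows], argument=value, ...), one row to a line, values as JSON. carry_out: Moves the arm, as the interface text tells. Its arguments: {"type":"object","properties":{"steps":{"type":"array","items":{"type":"array","items":{"type":"number"}}},"grip_force":{"type":"number"}},"required":["steps"]}

```bash
mkdir -p pics; python3 - <<'E'
from workcell import env
import cv2
for n in("top","side"):
    r=env.read_camera(n); cv2.imwrite(f"pics/{n}0.png",r["color"][:,:,::-1]); print(n,r["K"],r["dist"],r["R"],r["t"])
print(env.get_state())
E
```

```text
top [[486.66455289   0.         288.53720964]
 [  0.         486.66455289 206.13679065]
 [  0.           0.           1.        ]] [-0.0643571  0.         0.         0.         0.       ] [[-0.02636537 -0.9996213   0.00788238]
 [-0.99425114  0.02540353 -0.10401599]
 [ 0.10377636 -0.01057949 -0.99454439]] [0.00299245 0.50916208 1.17094183]
side [[399.09022057   0.         276.8066461 ]
 [  0.         399.09022057 209.71100529]
 [  0.           0.           1.        ]] [-0.00139094  0.          0.          0.          0.        ] [[ 0.99002337 -0.13952809 -0.01963765]
 [-0.08000784 -0.44194729 -0.89346591]
 [ 0.11598479  0.8861233  -0.44870149]] [-0.52259722  0.11617877  0.82743996]
{'clock': 0.1, 'joint_pos': array([1.07839630e+00, 3.13909772e-01, 4.50634066e-02, 1.30360645e+00,
       6.55277004e-06, 1.43121167e+00]), 'qvel': array([ 0.00070362, -0.001598  ,  0.00246204,  0.00134763, -0.00053346,
       -0.00147332]), 'tau': array([ 2.12931620e-03, -4.81728137e+01,  2.99242312e+01,  1.26943958e-02,
       -1.56245114e-04, -3.17110118e-05]), 'tcp_pos': array([0.19847476, 0.53919025, 0.24949492]), 'orientation': array([ 3.71739095e-04,  8.20225642e-01,  5.72039518e-01, -7.40140093e-04]), 'wrist_force': array([ 0.14397359,  0.40250401, -0.68534797]), 'ft_torque': array([-0.02769561, -0.01312553,  0.01182137]), 'finger_gap': 0.08541681555952348}
```

View pics/top0.png

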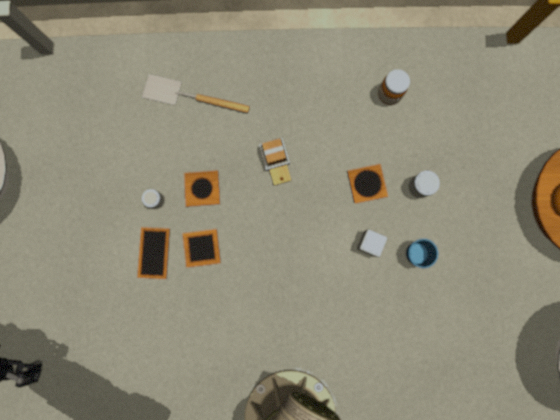

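View pics/side0.png

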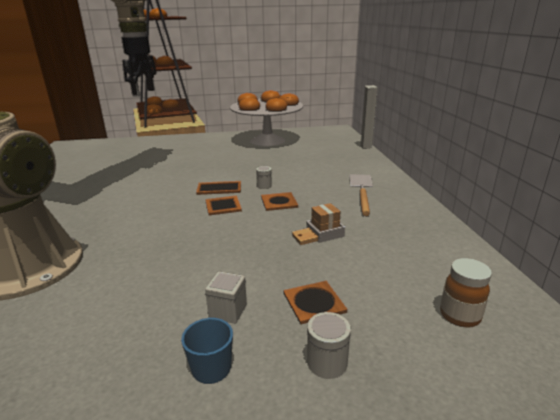

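The top view shows plinths at (154,253) board, (202,188) small, (202,248) square and (368,183) large. The tins are at (151,199) small, (426,183) large and (373,243) square. The holder is at (275,155), with the board end and its dot at (281,176). The blue cup, jar and spatula are distractors.

```bash
cat > h.py <<'E'
import cv2,numpy as np
from workcell import env
def ray(r,uv,z):
    "pixels -> world xy on plane z"
    p=cv2.undistortPoints(np.float64(uv).reshape(-1,1,2),r["K"],r["dist"]).reshape(-1,2)
    d=np.c_[p,np.ones(len(p))]@r["R"]; c=-r["R"].T@r["t"]
    return (c+d*((z-c[2])/d[:,2])[:,None])[:,:2]
def blobs(m,amin):
    cs,_=cv2.findContours(m.astype(np.uint8),cv2.RETR_EXTERNAL,cv2.CHAIN_APPROX_NONE)
    return [c for c in cs if cv2.contourArea(c)>amin]
def rect(r,c,z):
    w=ray(r,c.reshape(-1,2),z); q=cv2.minAreaRect((w*1000).astype(np.float32))
    return [round(float(v),1) for v in (*q[0],*q[1],q[2])]
E
python3 - <<'E'
from h import *
r=env.read_camera("top"); im=r["color"]; hsv=cv2.cvtColor(im,cv2.COLOR_RGB2HSV)
H,S,V=[hsv[...,i].astype(int) for i in range(3)]
pl=(S>140)&(H<20)&(V>80)
for c in blobs(pl,300):
    x,y,w,h=cv2.boundingRect(c)
    if y<140 or x>450: continue
    print("plinth",(x,y,w,h),rect(r,c,.008))
    sub=np.zeros_like(pl);m=np.zeros(pl.shape,np.uint8);cv2.drawContours(m,[c],-1,1,-1)
    for d in blobs((m>0)&(V<60),80): print("   recess",rect(r,d,.008))
for n,(x,y),z in(("small",(151,199),.056),("large",(426,183),.07),("square",(373,243),.064)):
    s=np.zeros(pl.shape,bool); s[y-20:y+20,x-20:x+20]=1
    v=V[y,x]
    for c in blobs(s&(V>v-25)&(S<60),80): print(n,cv2.boundingRect(c),rect(r,c,z),hsv[y,x])
s=np.zeros(pl.shape,bool); s[130:190,255:300]=1
for c in blobs(s&(S>90)&(H>18)&(H<35)&(V>120),60): print("yellow",cv2.boundingRect(c),rect(r,c,.012))
cv2.imwrite("pics/c1.png",cv2.resize(im[125:195,235:315,::-1],None,fx=8,fy=8,interpolation=cv2.INTER_CUBIC))
s=env.read_camera("side");
cv2.imwrite("pics/c2.png",cv2.resize(s["color"][190:250,280:360,::-1],None,fx=8,fy=8,interpolation=cv2.INTER_CUBIC))
E
```

```text
plinth (183, 230, 37, 37) [412.7, 209.2, 82.4, 83.4, 5.8]
   recess [413.0, 209.1, 55.4, 56.0, 6.7]
plinth (138, 228, 31, 50) [403.7, 328.7, 69.9, 121.8, 86.1]
   recess [404.0, 328.7, 50.1, 103.7, 85.7]
plinth (185, 171, 34, 35) [562.0, 207.2, 82.8, 83.9, 2.6]
   recess [562.4, 206.8, 42.8, 45.8, 89.5]
plinth (348, 165, 39, 38) [563.7, -209.7, 82.6, 84.5, 9.9]
   recess [564.6, -209.6, 60.8, 61.3, 87.6]
small (131, 179, 40, 40) [533.3, 323.2, 95.3, 94.8, 88.6] [ 30  22 176]
large (416, 170, 24, 25) [554.2, -345.0, 56.0, 58.1, 86.5] [101  11 185]
square (361, 230, 26, 26) [413.4, -210.7, 50.6, 50.5, 65.9] [101  11 185]
yellow (270, 165, 21, 20) [590.4, 9.0, 41.1, 45.3, 15.9]
```

View pics/c1.png

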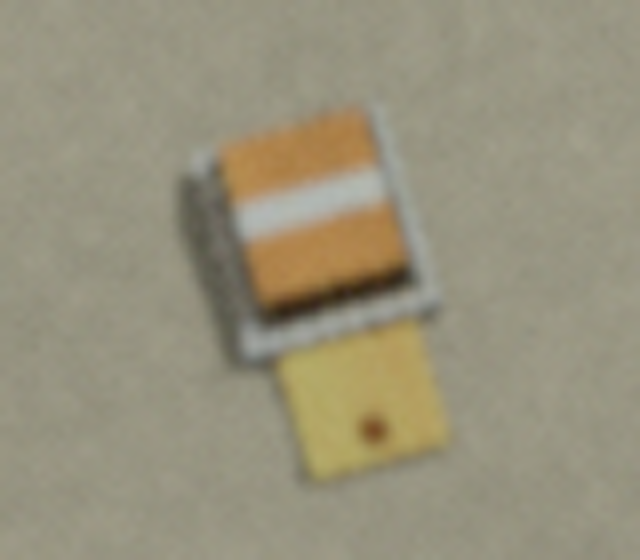

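The crop shows the board's visible end (dot at about (281,178) full frame) in front of the holder bar, turned about 16°. The small tin's mask merged with the counter, so I'll refine that one.

```bash
cat >> h.py <<'E'
def go(x,y,z,phi):
    "tool-axis shift and turn (tool down) from the present pose to world mm target with jaw yaw phi"
    s=env.get_state(); w,a,b,c=s["orientation"]; f=2*np.arctan2(b,a)
    d=np.array([x,y,z])/1000-s["tcp_pos"]
    print("now phi %.3f"%f,np.round(s["tcp_pos"]*1000,1),"shift x %.4f y %.4f z %.4f turn %.3f"%(d[0]*np.cos(f)+d[1]*np.sin(f),d[0]*np.sin(f)-d[1]*np.cos(f),-d[2],(f-phi+np.pi/2)%np.pi-np.pi/2),
     "after-turn x %.4f y %.4f"%(d[0]*np.cos(phi)+d[1]*np.sin(phi),d[0]*np.sin(phi)-d[1]*np.cos(phi)), "gap %.4f"%s["finger_gap"],"t",s["clock"],"F",np.round(s["wrist_force"],1))
E
python3 - <<'E'
from h import *
r=env.read_camera("top"); g=cv2.cvtColor(r["color"],cv2.COLOR_RGB2GRAY)
x0,y0=131,181; cr=g[y0:y0+34,x0:x0+40]
print(cr[18]); 
for t in(150,160,168):
  for c in blobs(cr>t,60):
    (cx,cy),rad=cv2.minEnclosingCircle(c); print(t,cx+x0,cy+y0,rad,rect(r,c+np.array([x0,y0]),.056))
go(531,323,150,1.571)
E
```

```text
[149 150 150 148 150 148 147 150 147 147 158 175 179 177 175 174 174 176
 173 175 175 176 175 176 174 177 174 164 131  92  73  68  80 110 133 145
 146 145 145 148]
150 149.6552791595459 196.28260898590088 9.857465744018555 [536.7, 324.8, 43.9, 41.4, 0.1]
160 149.75396919250488 197.06613731384277 8.69488525390625 [536.6, 323.6, 39.2, 38.9, 0.1]
168 149.81818199157715 197.18181800842285 8.310702323913574 [535.5, 324.8, 36.8, 36.4, 88.5]
now phi 1.218 [198.6 539.4 249.9] shift x -0.0882 y 0.3867 z 0.0999 turn -0.353 after-turn x -0.2165 y 0.3324 gap 0.0854 t 0.25 F [ 0.4 -0.6  0.4]
```

>>> carry_out([
  [1,0,0,0,0,0,-0.118],
  [1,0,0,0,0,0,-0.118],
  [1,0,0,0,0,0,-0.117],
  [1,-0.027,0.042,0.014,0,0,0],
  [1,-0.027,0.042,0.014,0,0,0],
  [1,-0.027,0.042,0.014,0,0,0],
  [1,-0.027,0.042,0.014,0,0,0],
  [1,-0.027,0.042,0.014,0,0,0],
  [1,-0.027,0.042,0.014,0,0,0],
  [1,-0.027,0.042,0.014,0,0,0],
  [1,-0.027,0.042,0.014,0,0,0],
  [1,0,0,0,0,0,0],
  [1,0,0,0,0,0,0],
], grip_force=35)

```text
clock: 1.88
tcp_pos: [0.5344, 0.3235, 0.138]
orientation: [-0.0, 0.707, 0.707, -0.0]
wrist_force: [-1.0, -0.4, -0.2]
finger_gap: 0.0855
```

```bash
python3 - <<'E'
from h import *
go(536.5,324,40,1.571)
s=env.read_camera("side");
cv2.imwrite("pics/s1.png",cv2.resize(s["color"][90:250,180:340,::-1],None,fx=3.5,fy=3.5,interpolation=cv2.INTER_CUBIC))
E
```

```text
now phi 1.570 [534.4 323.5 138. ] shift x 0.0005 y 0.0021 z 0.0980 turn -0.001 after-turn x 0.0005 y 0.0021 gap 0.0855 t 1.875 F [-1.  -0.4 -0.2]
```

View pics/s1.png

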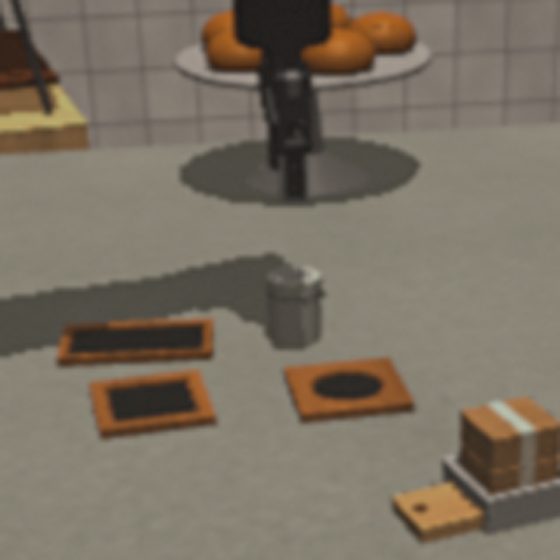

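The fingers (around (290,190) in the crop) stand above the small tin (295,305). I'll descend, grip and lift.

>>> carry_out([
  [1,0,0.001,0.02,0,0,0],
  [1,0,0.001,0.02,0,0,0],
  [1,0,0,0.02,0,0,0],
  [1,0,0,0.02,0,0,0],
  [1,0,0,0.018,0,0,0],
  [1,0,0,0,0,0,0],
  [-1,0,0,0,0,0,0],
  [-1,0,0,0,0,0,0],
  [-1,0,0,0,0,0,0],
  [-1,0,0,0,0,0,0],
  [-1,0,0,0,0,0,0],
  [-1,0,0,0,0,0,0],
  [-1,0,0,-0.03,0,0,0],
  [-1,0,0,-0.03,0,0,0],
  [-1,0,0,0,0,0,0],
])

```text
clock: 3.8
tcp_pos: [0.5384, 0.3243, 0.1027]
orientation: [0.001, 0.707, 0.707, 0.002]
wrist_force: [1.0, 0.0, -0.6]
finger_gap: 0.0431
```

```bash
python3 - <<'E'
from h import *
go(562.2,207,46,1.571)
E
```

```text
now phi 1.571 [538.4 324.3 102.7] shift x -0.1173 y 0.0238 z 0.0567 turn -0.000 after-turn x -0.1173 y 0.0237 gap 0.0431 t 3.8 F [ 1.   0.  -0.6]
```

>>> carry_out([
  [-1,-0.0235,0.005,0,0,0,0],
  [-1,-0.0235,0.005,0,0,0,0],
  [-1,-0.0235,0.005,0,0,0,0],
  [-1,-0.0235,0.005,0,0,0,0],
  [-1,-0.0235,0.004,0,0,0,0],
  [-1,0,0,0,0,0,0],
  [-1,0,0,0.02,0,0,0],
  [-1,0,0,0.02,0,0,0],
  [-1,0,0,0.01,0,0,0],
  [-1,0,0,0.005,0,0,0],
  [-1,0,0,0,0,0,0],
  [-1,0,0,0,0,0,0],
])

```text
clock: 5.3
tcp_pos: [0.5611, 0.2065, 0.0456]
orientation: [0.0, 0.707, 0.707, 0.0]
wrist_force: [0.0, 0.4, -0.3]
finger_gap: 0.0432
```

```bash
python3 - <<'E'
from h import *
go(562.2,207,46,1.571)
s=env.read_camera("side");
cv2.imwrite("pics/s2.png",cv2.resize(s["color"][150:230,220:320,::-1],None,fx=6,fy=6,interpolation=cv2.INTER_CUBIC))
E
```

```text
now phi 1.571 [561.1 206.5  45.6] shift x 0.0005 y 0.0011 z -0.0004 turn 0.000 after-turn x 0.0005 y 0.0011 gap 0.0432 t 5.3 F [ 0.   0.4 -0.3]
```

View pics/s2.png

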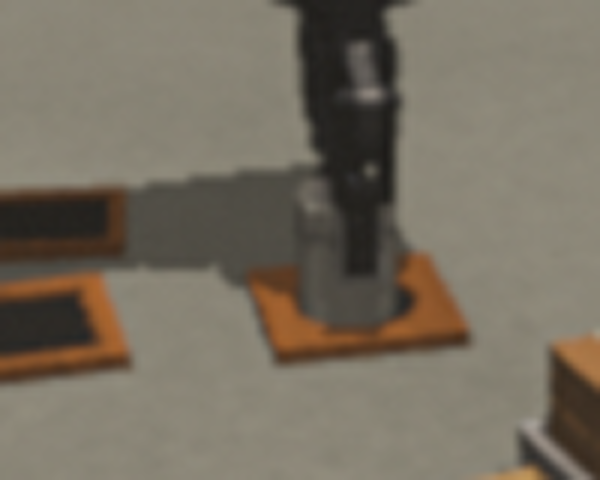

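The small tin sits over its recess, slightly to the left. I'll nudge it +2 mm in x, lower, and release.

>>> carry_out([
  [-1,0.0005,0.003,0,0,0,0],
  [-1,0,0,0.001,0,0,0],
  [-1,0,0,0.001,0,0,0],
  [-1,0,0,0,0,0,0],
  [0.3,0,0,0,0,0,0],
  [0.6,0,0,0,0,0,0],
  [1,0,0,0,0,0,0],
  [1,0,0,0,0,0,0],
  [1,0,0,-0.03,0,0,0],
  [1,0,0,-0.04,0,0,0],
  [1,0,0,-0.04,0,0,0],
  [1,0,0,0,0,0,0],
])

```text
clock: 6.85
tcp_pos: [0.5663, 0.2073, 0.1571]
orientation: [0.002, 0.707, 0.707, 0.003]
wrist_force: [1.2, -0.3, -0.0]
finger_gap: 0.0853
```

```bash
python3 - <<'E'
from h import *
go(554,-345,42,1.571)
go(413.4,-210.7,42,np.radians(65.9))
E
```

```text
now phi 1.571 [566.3 207.3 157.1] shift x -0.5523 y -0.0124 z 0.1151 turn 0.000 after-turn x -0.5523 y -0.0124 gap 0.0853 t 6.85 F [ 1.2 -0.3 -0. ]
now phi 1.571 [566.3 207.3 157.1] shift x -0.4179 y -0.1530 z 0.1151 turn 0.421 after-turn x -0.4439 y 0.0311 gap 0.0853 t 6.85 F [ 1.2 -0.3 -0. ]
```

>>> carry_out([
  [1,-0.046,-0.001,0,0,0,0],
  [1,-0.046,-0.001,0,0,0,0],
  [1,-0.046,-0.001,0,0,0,0],
  [1,-0.046,-0.001,0,0,0,0],
  [1,-0.046,-0.001,0,0,0,0],
  [1,-0.046,-0.001,0,0,0,0],
  [1,-0.046,-0.001,0,0,0,0],
  [1,-0.046,-0.001,0,0,0,0],
  [1,-0.046,-0.001,0,0,0,0],
  [1,-0.046,-0.001,0,0,0,0],
  [1,-0.046,-0.001,0,0,0,0],
  [1,-0.046,-0.001,0,0,0,0],
  [1,0,0,0,0,0,0],
  [1,0,0,0,0,0,0],
])

```text
clock: 8.6
tcp_pos: [0.5512, -0.3448, 0.152]
orientation: [-0.001, 0.707, 0.707, 0.0]
wrist_force: [0.6, -0.3, 0.1]
finger_gap: 0.0852
```

```bash
python3 - <<'E'
from h import *
go(554.5,-345,42,1.571)
s=env.read_camera("side");
cv2.imwrite("pics/s3.png",cv2.resize(s["color"][150:390,180:400,::-1],None,fx=2.4,fy=2.4,interpolation=cv2.INTER_CUBIC))
r=env.read_camera("top"); g=cv2.cvtColor(r["color"],cv2.COLOR_RGB2GRAY)
x0,y0=175,160
for c in blobs(g[y0:y0+60,x0:x0+60]>165,60): print("small top",rect(r,c+np.array([x0,y0]),.060))
E
```

```text
now phi 1.571 [ 551.2 -344.8  152. ] shift x -0.0002 y 0.0033 z 0.1100 turn -0.000 after-turn x -0.0002 y 0.0033 gap 0.0852 t 8.6 F [ 0.6 -0.3  0.1]
small top [562.2, 206.4, 38.6, 39.1, 89.6]
```

View pics/s3.png

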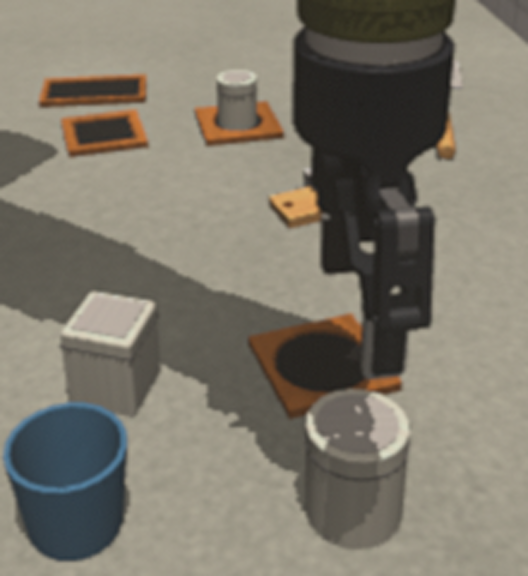

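Small tin stands centred in its recess at (562,206). The finger at (385,370) looks right of the tin at (357,430), so I'll check by projection and by ray casting from the side view.

```bash
python3 - <<'E'
from h import *
s=env.read_camera("side")
P=np.array([[.5512,-.3448-.05,.145],[.5542,-.345,.07],[.5542,-.345,.0]])
uv=cv2.projectPoints(P,cv2.Rodrigues(s["R"])[0],s["t"],s["K"],s["dist"])[0].reshape(-1,2); print((uv-[180,150])*2.4)
# lid centre / bottom in crop -> world
print(ray(s,[[180+357/2.4,150+432/2.4]],.07),ray(s,[[180+109/2.4,150+321/2.4]],.064))
E
```

```text
[[383.77363063 378.49059414]
 [358.10990416 422.64732325]
 [353.60493345 509.85455251]]
[[ 0.55165189 -0.35222704]] [[ 0.41344834 -0.21632367]]
```

>>> carry_out([
  [1,-0.001,0.002,0.022,0,0,0],
  [1,0,0,0.022,0,0,0],
  [1,0,0,0.022,0,0,0],
  [1,0,0,0.022,0,0,0],
  [1,0,0,0.022,0,0,0],
  [1,0,0,0,0,0,0],
  [-1,0,0,0,0,0,0],
  [-1,0,0,0,0,0,0],
  [-1,0,0,0,0,0,0],
  [-1,0,0,0,0,0,0],
  [-1,0,0,0,0,0,0],
  [-1,0,0,-0.03,0,0,0],
  [-1,0,0,-0.03,0,0,0],
  [-1,0,0,0,0,0,0],
])

```text
clock: 10.5
tcp_pos: [0.5553, -0.3477, 0.1058]
orientation: [0.003, 0.707, 0.707, 0.0]
wrist_force: [-0.3, -0.2, -2.2]
finger_gap: 0.059
```

```bash
python3 - <<'E'
from h import *
go(564,-209.7,47,1.571)
E
```

```text
now phi 1.571 [ 555.3 -347.7  105.8] shift x 0.1380 y 0.0087 z 0.0588 turn -0.000 after-turn x 0.1380 y 0.0087 gap 0.0590 t 10.5 F [-0.3 -0.2 -2.2]
```

>>> carry_out([
  [-1,0.023,0.0015,0,0,0,0],
  [-1,0.023,0.0015,0,0,0,0],
  [-1,0.023,0.0015,0,0,0,0],
  [-1,0.023,0.0015,0,0,0,0],
  [-1,0.023,0.0015,0,0,0,0],
  [-1,0.023,0.0015,0,0,0,0],
  [-1,0,0,0,0,0,0],
  [-1,0,0,0.02,0,0,0],
  [-1,0,0,0.02,0,0,0],
  [-1,0,0,0.01,0,0,0],
  [-1,0,0,0.005,0,0,0],
  [-1,0,0,0,0,0,0],
  [-1,0,0,0,0,0,0],
])

```text
clock: 12.12
tcp_pos: [0.5634, -0.2088, 0.049]
orientation: [0.001, 0.707, 0.707, 0.0]
wrist_force: [-0.4, -0.8, 0.7]
finger_gap: 0.0593
```

```bash
python3 - <<'E'
from h import *
go(564,-209.7,47,1.571)
s=env.read_camera("side");
cv2.imwrite("pics/s4.png",cv2.resize(s["color"][220:330,260:370,::-1],None,fx=5,fy=5,interpolation=cv2.INTER_CUBIC))
E
```

```text
now phi 1.571 [ 563.4 -208.8   49. ] shift x -0.0009 y 0.0006 z 0.0020 turn -0.000 after-turn x -0.0009 y 0.0006 gap 0.0593 t 12.125 F [-0.4 -0.8  0.7]
```

View pics/s4.png

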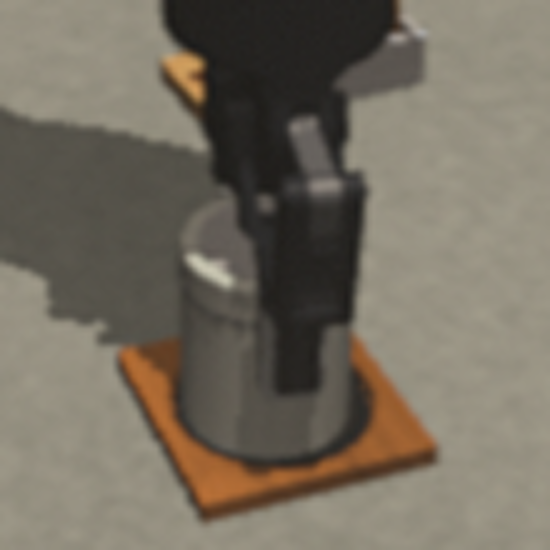

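The large tin is over its recess, about 3 mm to the left (tin centre 265 against recess 274). I'll correct that, lower and release.

>>> carry_out([
  [-1,-0.0005,0.003,0,0,0,0],
  [-1,0,0,0.001,0,0,0],
  [-1,0,0,0.001,0,0,0],
  [-1,0,0,0,0,0,0],
  [0.6,0,0,0,0,0,0],
  [0.8,0,0,0,0,0,0],
  [1,0,0,0,0,0,0],
  [1,0,0,0,0,0,0],
  [1,0,0,-0.03,0,0,0],
  [1,0,0,-0.04,0,0,0],
  [1,0,0,-0.04,0,0,0],
  [1,0,0,0,0,0,0],
])

```text
clock: 13.68
tcp_pos: [0.5681, -0.2099, 0.1601]
orientation: [0.003, 0.707, 0.707, 0.001]
wrist_force: [1.1, 0.4, -1.2]
finger_gap: 0.0855
```

```bash
python3 - <<'E'
from h import *
go(413.4,-212,41,np.radians(65.9))
E
```

```text
now phi 1.571 [ 568.1 -209.9  160.1] shift x -0.0021 y -0.1547 z 0.1191 turn 0.421 after-turn x -0.0651 y -0.1404 gap 0.0855 t 13.675 F [ 1.1  0.4 -1.2]
```

>>> carry_out([
  [1,0,-0.04,0.005,0,0,0],
  [1,0,-0.04,0.005,0,0,0],
  [1,0,-0.04,0.005,0,0,0],
  [1,-0.002,-0.033,0.005,0,0,0],
  [1,0,0,0,0,0,0.14],
  [1,0,0,0,0,0,0.14],
  [1,0,0,0,0,0,0.141],
  [1,0,0,0,0,0,0],
  [1,0,0,0,0,0,0],
])

```text
clock: 14.8
tcp_pos: [0.4126, -0.2106, 0.1357]
orientation: [-0.0, 0.839, 0.545, -0.0]
wrist_force: [0.5, -0.2, 0.3]
finger_gap: 0.0854
```

```bash
python3 - <<'E'
from h import *
go(413.4,-212,41,np.radians(65.9))
s=env.read_camera("side");
cv2.imwrite("pics/s5.png",cv2.resize(s["color"][190:390,160:360,::-1],None,fx=3,fy=3,interpolation=cv2.INTER_CUBIC)[:600])
r=env.read_camera("top")
go(*ray(r,[[422,253]],.075)[0]*1000,0,0)
E
```

```text
now phi 1.152 [ 412.6 -210.6  135.7] shift x -0.0009 y 0.0013 z 0.0947 turn 0.002 after-turn x -0.0009 y 0.0013 gap 0.0854 t 14.8 F [ 0.5 -0.2  0.3]
now phi 1.151 [ 412.7 -210.7  136. ] shift x -0.1120 y 0.0196 z 0.1360 turn 1.151 after-turn x -0.0277 y 0.1102 gap 0.0852 t 14.9 F [-0.4  0.   0.1]
```

View pics/s5.png

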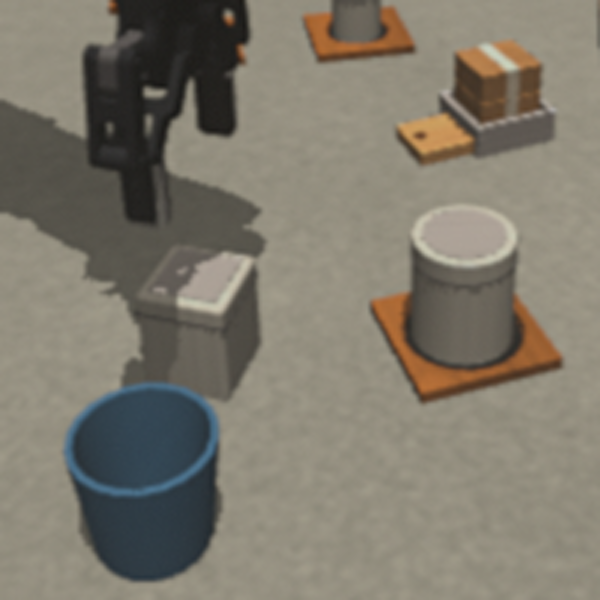

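The large tin stands in its recess. The jaws are over the square tin, and the cup is about 18 mm clear of the finger.

>>> carry_out([
  [1,0,0.001,0.02,0,0,0],
  [1,0,0,0.02,0,0,0],
  [1,0,0,0.02,0,0,0],
  [1,0,0,0.02,0,0,0],
  [1,0,0,0.014,0,0,0],
  [1,0,0,0,0,0,0],
  [-1,0,0,0,0,0,0],
  [-1,0,0,0,0,0,0],
  [-1,0,0,0,0,0,0],
  [-1,0,0,0,0,0,0],
  [-1,0,0,0,0,0,0],
  [-1,0,0,-0.04,0,0,0],
  [-1,0,0,-0.05,0,0,0],
  [-1,0,0,-0.05,0,0,0],
  [-1,0,0,0,0,0,0],
])

```text
clock: 16.77
tcp_pos: [0.4158, -0.2128, 0.186]
orientation: [0.004, 0.839, 0.544, 0.001]
wrist_force: [0.3, -0.5, -3.1]
finger_gap: 0.0518
```

```bash
python3 - <<'E'
from h import *
go(413,209.2,46,np.radians(95.8))
E
```

```text
now phi 1.150 [ 415.8 -212.8  186. ] shift x 0.3841 y -0.1749 z 0.1400 turn -0.522 after-turn x 0.4202 y 0.0399 gap 0.0518 t 16.775 F [ 0.3 -0.5 -3.1]
```

>>> carry_out([
  [-1,0,0,0,0,0,-0.131],
  [-1,0,0,0,0,0,-0.131],
  [-1,0,0,0,0,0,-0.13],
  [-1,0,0,0,0,0,-0.13],
  [-1,0.042,0.004,0,0,0,0],
  [-1,0.042,0.004,0,0,0,0],
  [-1,0.042,0.004,0,0,0,0],
  [-1,0.042,0.004,0,0,0,0],
  [-1,0.042,0.004,0,0,0,0],
  [-1,0.042,0.004,0,0,0,0],
  [-1,0.042,0.004,0,0,0,0],
  [-1,0.042,0.004,0,0,0,0],
  [-1,0.042,0.004,0,0,0,0],
  [-1,0.042,0.004,0,0,0,0],
  [-1,0,0,0.04,0,0,0],
  [-1,0,0,0.04,0,0,0],
  [-1,0,0,0.04,0,0,0],
  [-1,0,0,0,0,0,0],
  [-1,0,0,0,0,0,0],
])

```text
clock: 19.15
tcp_pos: [0.4111, 0.2106, 0.0626]
orientation: [-0.0, 0.67, 0.742, -0.0]
wrist_force: [-1.0, -0.7, -1.6]
finger_gap: 0.0518
```

```bash
python3 - <<'E'
from h import *
go(413,209.2,46,np.radians(95.8))
E
```

```text
now phi 1.672 [411.1 210.6  62.6] shift x -0.0016 y 0.0017 z 0.0166 turn -0.000 after-turn x -0.0016 y 0.0017 gap 0.0518 t 19.15 F [-1.  -0.7 -1.6]
```

>>> carry_out([
  [-1,-0.0015,0.0025,0,0,0,0],
  [-1,0,0,0.008,0,0,0],
  [-1,0,0,0.006,0,0,0],
  [-1,0,0,0,0,0,0],
  [-1,0,0,0,0,0,0],
])

```text
clock: 19.77
tcp_pos: [0.4137, 0.2094, 0.0482]
orientation: [-0.0, 0.67, 0.742, -0.0]
wrist_force: [0.2, 0.1, -1.2]
finger_gap: 0.0517
```

```bash
python3 - <<'E'
from h import *
go(413,209.2,46,np.radians(95.8))
s=env.read_camera("side");
cv2.imwrite("pics/s6.png",cv2.resize(s["color"][150:230,180:290,::-1],None,fx=5.5,fy=5.5,interpolation=cv2.INTER_CUBIC))
E
```

```text
now phi 1.672 [413.7 209.4  48.2] shift x -0.0001 y -0.0007 z 0.0022 turn 0.000 after-turn x -0.0001 y -0.0007 gap 0.0517 t 19.775 F [ 0.2  0.1 -1.2]
```

View pics/s6.png

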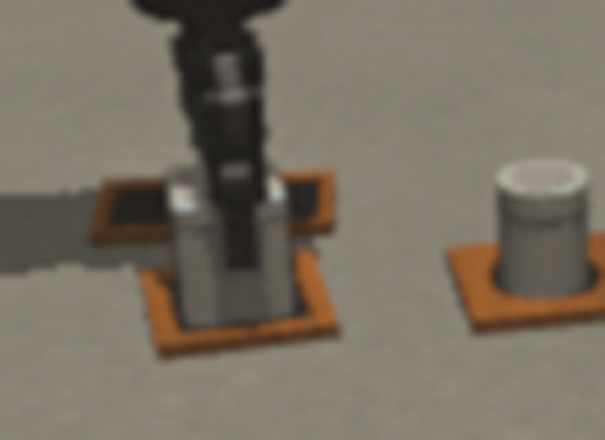

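The square tin is over its recess, aligned and a millimetre or two to the left. I'll nudge it, lower and release.

>>> carry_out([
  [-1,0,0.0015,0.001,0,0,0],
  [-1,0,0,0.001,0,0,0],
  [-1,0,0,0,0,0,0],
  [0.4,0,0,0,0,0,0],
  [0.7,0,0,0,0,0,0],
  [1,0,0,0,0,0,0],
  [1,0,0,0,0,0,0],
  [1,0,0,-0.03,0,0,0],
  [1,0,0,-0.04,0,0,0],
  [1,0,0,-0.04,0,0,0],
  [1,0,0,0,0,0,-0.176],
  [1,0,0,0,0,0,0],
  [1,0,0,0,0,0,0],
])

```text
clock: 21.45
tcp_pos: [0.4148, 0.2094, 0.1557]
orientation: [-0.0, 0.604, 0.797, -0.0]
wrist_force: [-0.1, -0.3, -0.6]
finger_gap: 0.0854
```

```bash
python3 - <<'E'
from h import *
y=.277; go(618.8-38.5*np.cos(y),17.1-38.5*np.sin(y),24,y+np.pi/2)
E
```

```text
now phi 1.845 [414.8 209.4 155.7] shift x -0.2405 y 0.1058 z 0.1317 turn -0.003 after-turn x -0.2408 y 0.1052 gap 0.0854 t 21.45 F [-0.1 -0.3 -0.6]
```

>>> carry_out([
  [1,-0.0344,0.015,0.0,0,0,0],
  [1,-0.0344,0.015,0.01,0,0,0],
  [1,-0.0344,0.015,0.01,0,0,0],
  [1,-0.0344,0.015,0.01,0,0,0],
  [1,-0.0344,0.015,0.01,0,0,0],
  [1,-0.0344,0.015,0.01,0,0,0],
  [1,-0.0344,0.015,0.01,0,0,0],
  [1,0,0,0.025,0,0,0],
  [1,0,0,0,0,0,0],
  [1,0,0,0,0,0,0],
])

```text
clock: 22.7
tcp_pos: [0.5817, 0.0071, 0.0712]
orientation: [-0.001, 0.603, 0.798, -0.0]
wrist_force: [0.2, -0.0, 0.4]
finger_gap: 0.0856
```

```bash
python3 - <<'E'
from h import *
y=.277; go(618.8-38.5*np.cos(y),17.1-38.5*np.sin(y),24,y+np.pi/2)
s=env.read_camera("side");
cv2.imwrite("pics/s7.png",cv2.resize(s["color"][160:260,260:370,::-1],None,fx=6,fy=6,interpolation=cv2.INTER_CUBIC))
E
```

```text
now phi 1.848 [581.7   7.1  71.2] shift x -0.0005 y -0.0001 z 0.0472 turn -0.000 after-turn x -0.0005 y -0.0001 gap 0.0856 t 22.7 F [ 0.2 -0.   0.4]
```

View pics/s7.png

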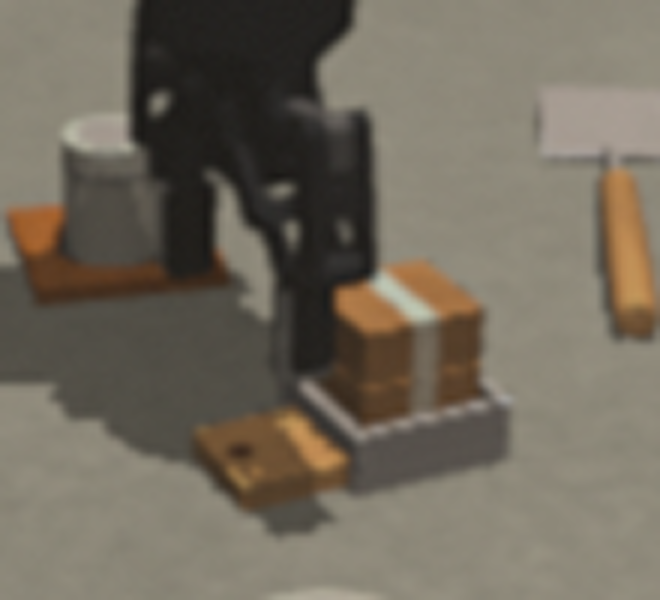

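The fingers straddle the board end. The upper carton's top is clear of the gripper. I'll descend and grip.

>>> carry_out([
  [1,0,-0.001,0.015,0,0,0],
  [1,0,0,0.015,0,0,0],
  [1,0,0,0.012,0,0,0],
  [1,0,0,0.006,0,0,0],
  [1,0,0,0,0,0,0],
  [-1,0,0,0,0,0,0],
  [-1,0,0,0,0,0,0],
  [-1,0,0,0,0,0,0],
  [-1,0,0,0,0,0,0],
  [-1,0,0,0,0,0,0],
  [-1,0,0,0,0,0,0],
], grip_force=45)

```text
clock: 24.12
tcp_pos: [0.5818, 0.0063, 0.0242]
orientation: [0.001, 0.603, 0.798, 0.0]
wrist_force: [-1.5, 0.4, 5.6]
finger_gap: 0.0443
```

```bash
python3 - <<'E'
from h import *
y=.277; go(618.8-38.5*np.cos(y),17.1-38.5*np.sin(y),24,y+np.pi/2)
s=env.read_camera("side");
cv2.imwrite("pics/s8.png",cv2.resize(s["color"][170:260,260:370,::-1],None,fx=6,fy=6,interpolation=cv2.INTER_CUBIC))
E
```

```text
now phi 1.848 [581.8   6.3  24.2] shift x 0.0002 y 0.0001 z 0.0002 turn 0.000 after-turn x 0.0002 y 0.0001 gap 0.0443 t 24.125 F [-1.5  0.4  5.6]
```

View pics/s8.png

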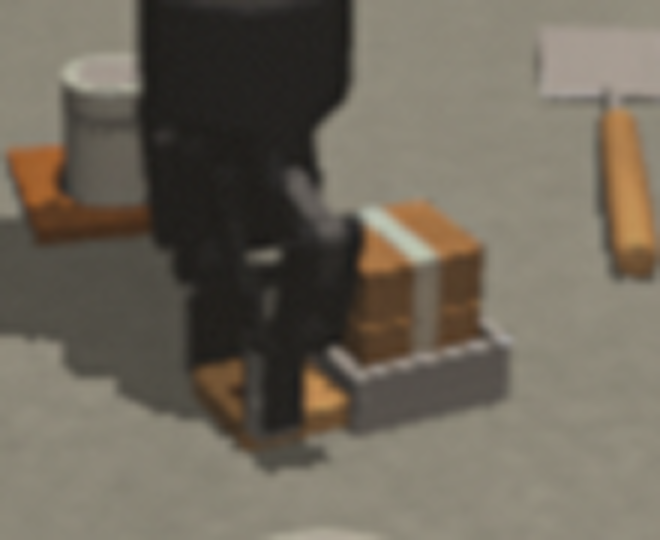

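The board end is gripped (44 mm gap), with the cartons undisturbed. I'll draw it slowly to the bar, then quickly.

>>> carry_out([
  [-1,0,-0.003,0,0,0,0],
  [-1,0,-0.004,0,0,0,0],
  [-1,0,-0.005,0,0,0,0],
  [-1,0,-0.006,0,0,0,0],
  [-1,0,-0.008,0,0,0,0],
  [-1,0,-0.04,0,0,0,0],
  [-1,0,-0.015,0,0,0,0],
  [-1,0,-0.004,0,0,0,0],
  [-1,0,0,0,0,0,0],
  [-1,0,0,0,0,0,0],
])

```text
clock: 25.42
tcp_pos: [0.4992, -0.0172, 0.0241]
orientation: [0.0, 0.603, 0.798, -0.0]
wrist_force: [-0.2, -0.1, 10.6]
finger_gap: 0.0443
```

```bash
python3 - <<'E'
from h import *
y=.277; go(618.8-38.5*np.cos(y),17.1-38.5*np.sin(y),24,y+np.pi/2)
s=env.read_camera("side");r=env.read_camera("top")
A=cv2.resize(s["color"][170:260,260:370,::-1],None,fx=5,fy=5,interpolation=cv2.INTER_CUBIC)
B=cv2.resize(r["color"][125:215,250:300,::-1],None,fx=5,fy=5,interpolation=cv2.INTER_CUBIC)
cv2.imwrite("pics/s9.png",np.hstack([A,B]))
E
```

```text
now phi 1.848 [499.2 -17.2  24.1] shift x 0.0003 y 0.0859 z 0.0001 turn -0.000 after-turn x 0.0002 y 0.0859 gap 0.0443 t 25.425 F [-0.2 -0.1 10.6]
```

View pics/s9.png

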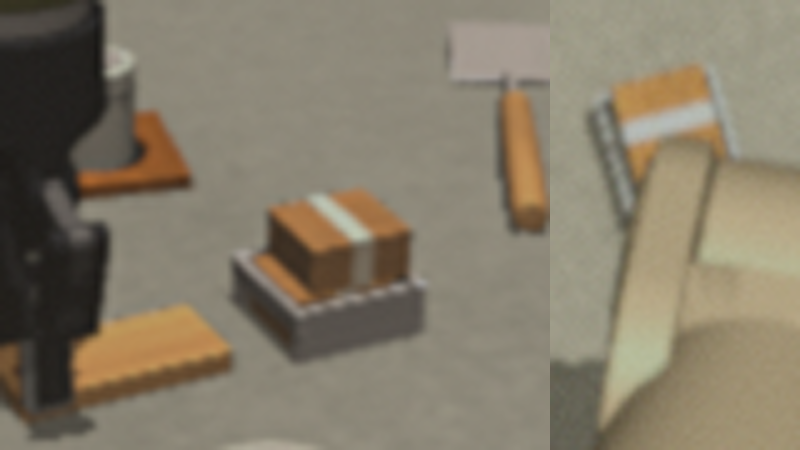

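The board is out; the cartons have dropped into the holder, the upper one set back somewhat (to be measured when the arm is clear). Next is regripping the board at its centre.

>>> carry_out([
  [0,0,0,0,0,0,0],
  [0.6,0,0,0,0,0,0],
  [0.6,0,0,0,0,0,0],
  [0.6,0,0.019,0,0,0,0],
  [0.6,0,0.019,0.0015,0,0,0],
  [0.6,0,0,0,0,0,0],
  [-1,0,0,0,0,0,0],
  [-1,0,0,0,0,0,0],
  [-1,0,0,0,0,0,0],
  [-1,0,0,0,0,0,0],
  [-1,0,0,-0.02,0,0,0],
  [-1,0,0,-0.04,0,0,0],
  [-1,0,0,-0.04,0,0,0],
  [-1,0,0,0,0,0,0],
  [-1,0,0,0,0,0,0],
])

```text
clock: 27.4
tcp_pos: [0.5355, -0.0064, 0.1213]
orientation: [-0.0, 0.603, 0.798, -0.0]
wrist_force: [-0.2, -0.3, -0.4]
finger_gap: 0.0448
```

```bash
python3 - <<'E'
from h import *
go(404,328.7,27,1.503)
s=env.read_camera("side");
cv2.imwrite("pics/s10.png",cv2.resize(s["color"][120:270,220:360,::-1],None,fx=4,fy=4,interpolation=cv2.INTER_CUBIC))
E
```

```text
now phi 1.848 [535.5  -6.4 121.3] shift x 0.3583 y -0.0348 z 0.0943 turn 0.345 after-turn x 0.3254 y -0.1539 gap 0.0448 t 27.4 F [-0.2 -0.3 -0.4]
```

View pics/s10.png

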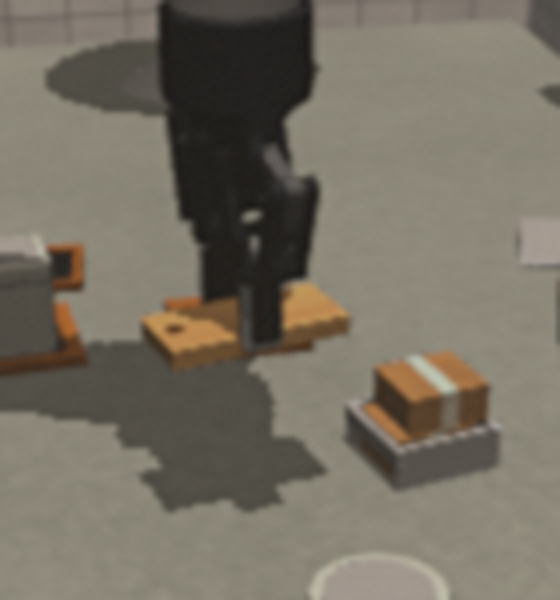

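The board hangs level and centred in the jaws. I'll carry it to its plinth.

>>> carry_out([
  [-1,0,0,-0.02,0,0,0.115],
  [-1,0,0,0,0,0,0.115],
  [-1,0,0,0,0,0,0.115],
  [-1,0.03254,-0.0154,0,0,0,0],
  [-1,0.0325,-0.0154,0,0,0,0],
  [-1,0.0325,-0.0154,0,0,0,0],
  [-1,0.0325,-0.0154,0,0,0,0],
  [-1,0.0325,-0.0154,0,0,0,0],
  [-1,0.0325,-0.0154,0,0,0,0],
  [-1,0.0325,-0.0154,0,0,0,0],
  [-1,0.0325,-0.0154,0,0,0,0],
  [-1,0.0325,-0.0154,0,0,0,0],
  [-1,0.0325,-0.0154,0,0,0,0],
  [-1,0,0,0.04,0,0,0],
  [-1,0,0,0.04,0,0,0],
  [-1,0,0,0.025,0,0,0],
  [-1,0,0,0,0,0,0],
  [-1,0,0,0,0,0,0],
])

```text
clock: 29.7
tcp_pos: [0.4044, 0.3282, 0.0369]
orientation: [-0.0, 0.731, 0.683, -0.0]
wrist_force: [-0.1, 0.3, -0.2]
finger_gap: 0.044
```

```bash
python3 - <<'E'
from h import *
go(404,328.7,27,1.503)
s=env.read_camera("side");r=env.read_camera("top")
A=cv2.resize(s["color"][130:220,170:280,::-1],None,fx=5,fy=5,interpolation=cv2.INTER_CUBIC)
B=cv2.resize(r["color"][205:295,130:180,::-1],None,fx=5,fy=5,interpolation=cv2.INTER_CUBIC)
cv2.imwrite("pics/s11.png",np.hstack([A,B]))
H,S,V=[cv2.cvtColor(r["color"],cv2.COLOR_RGB2HSV)[...,i].astype(int) for i in range(3)]
for y0,y1,x0,x1,z in((125,185,255,300,.052),):
  m=np.zeros(H.shape,bool);m[y0:y1,x0:x1]=1
  # upper carton incl. its white tape: brown mask hull
  for c in blobs(m&(S>110)&(H<22)&(V>140),30): print("carton brown",rect(r,c,z),cv2.boundingRect(c))
C=cv2.imwrite("pics/ct.png",cv2.resize(r["color"][130:180,250:310,::-1],None,fx=10,fy=10,interpolation=cv2.INTER_CUBIC))
E
```

```text
now phi 1.503 [404.4 328.2  36.9] shift x 0.0004 y -0.0004 z 0.0099 turn -0.000 after-turn x 0.0004 y -0.0004 gap 0.0440 t 29.7 F [-0.1  0.3 -0.2]
carton brown [631.3, 19.8, 17.2, 44.2, 13.8] (266, 150, 19, 11)
carton brown [662.2, 27.3, 15.8, 44.3, 14.9] (263, 138, 19, 11)
```

View pics/s11.png

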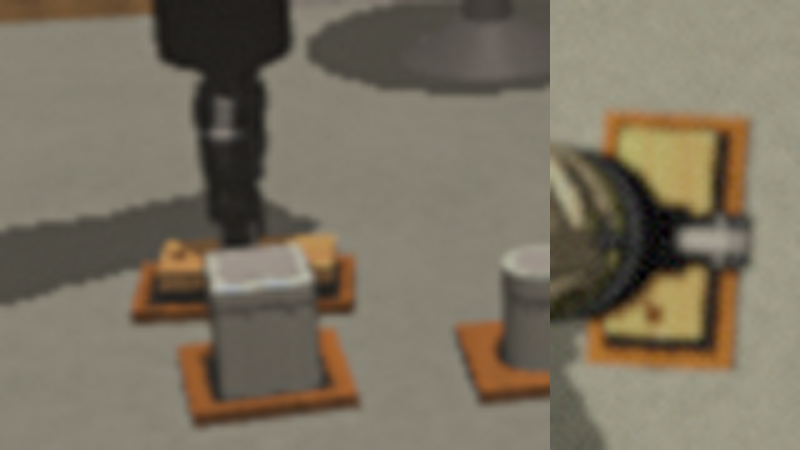

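View pics/ct.png

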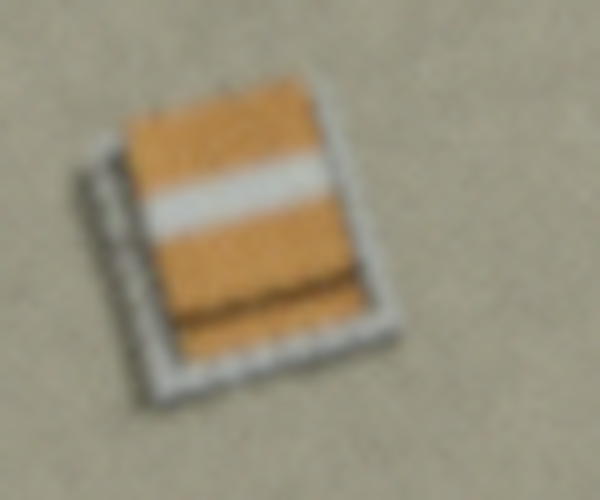

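The board is over its recess, aligned and about 2 mm too far in +x. In the top crop the upper carton is set back about 8 mm on the lower one (limit 20). I'll correct the board, lower and release.

>>> carry_out([
  [-1,0,-0.002,0,0,0,0],
  [-1,0,0,0.005,0,0,0],
  [-1,0,0,0.004,0,0,0],
  [-1,0,0,0,0,0,0],
  [-1,0,0,0,0,0,0],
  [0.3,0,0,0,0,0,0],
  [0.5,0,0,0,0,0,0],
  [0.7,0,0,0,0,0,0],
  [1,0,0,0,0,0,0],
  [1,0,0,-0.02,0,0,0],
  [1,0,0,-0.04,0,0,0],
  [1,0,0,-0.05,0,0,0],
  [1,0.05,0,-0.04,0,0,0],
  [1,0.05,0,-0.04,0,0,0],
  [1,0.05,0,0,0,0,0],
  [1,0.05,0,0,0,0,0],
  [1,0,0,0,0,0,0],
  [1,0,0,0,0,0,0],
])

```text
clock: 32.05
tcp_pos: [0.4153, 0.525, 0.2152]
orientation: [0.0, 0.731, 0.683, -0.001]
wrist_force: [-0.2, 0.6, 0.4]
finger_gap: 0.0859
```

```bash
python3 - <<'E'
from h import *
go(404,328.7,27,1.503)
s=env.read_camera("side");r=env.read_camera("top")
A=cv2.resize(s["color"][150:250,180:360,::-1],None,fx=4,fy=4,interpolation=cv2.INTER_CUBIC)
B=cv2.resize(r["color"][165:285,130:400,::-1],None,fx=2.66,fy=1.66,interpolation=cv2.INTER_CUBIC)[:,:720]
B=cv2.resize(r["color"][220:285,130:227,::-1],None,fx=3,fy=3,interpolation=cv2.INTER_CUBIC)
B=np.pad(B,((0,0),(0,720-B.shape[1]),(0,0)))
B[:,300:300+40*5]=cv2.resize(r["color"][136:175,260:300,::-1],(200,195)); 
B[:,520:720]=cv2.resize(s["color"][195:245,295:347,::-1],(200,195),interpolation=cv2.INTER_CUBIC)
cv2.imwrite("pics/s12.png",np.vstack([A,B]))
im=r["color"];g=cv2.cvtColor(im,cv2.COLOR_RGB2GRAY)
H,S,V=[cv2.cvtColor(im,cv2.COLOR_RGB2HSV)[...,i].astype(int) for i in range(3)]
def box(x0,y0,x1,y1):
    m=np.zeros(H.shape,bool);m[y0:y1,x0:x1]=1;return m
for c in blobs(box(135,222,172,285)&(H>18)&(H<35)&(S>70)&(V>100),100): print("board",rect(r,c,.016))
for n,b,z in(("small",(180,165,222,210),.06),("large",(345,160,395,210),.074),("square",(180,225,225,275),.068)):
    for c in blobs(box(*b)&(g>165)&(S<60),60): print(n,rect(r,c,z))
E
```

```text
now phi 1.503 [415.3 525.  215.2] shift x -0.1966 y 0.0019 z 0.1882 turn 0.000 after-turn x -0.1966 y 0.0020 gap 0.0859 t 32.05 F [-0.2  0.6  0.4]
board [405.1, 327.2, 50.2, 103.8, 85.4]
small [562.3, 206.4, 38.1, 37.3, 44.0]
large [563.6, -209.8, 53.9, 53.3, 42.9]
square [413.6, 208.5, 47.1, 46.9, 5.7]
```

View pics/s12.png

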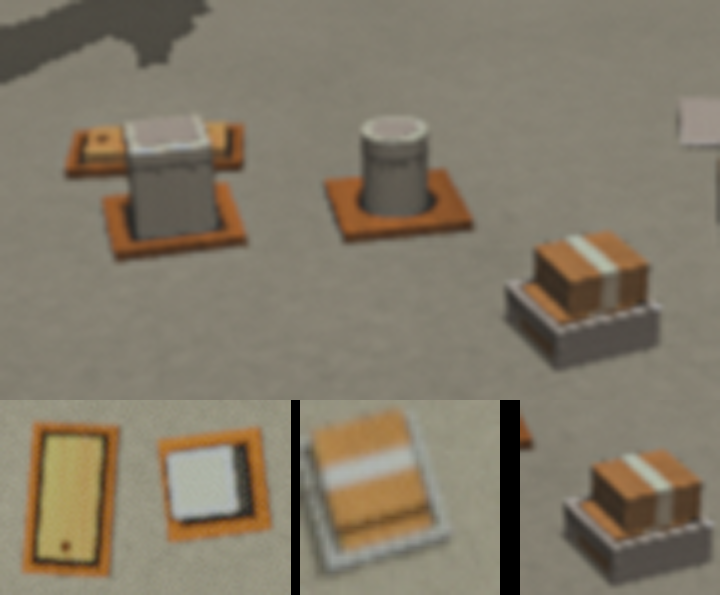

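Board and tins all sit within 2 mm of their plinth centres, and the cartons are stacked level in the holder. The robot is clear, so I'm handing in.

```bash
python3 -c "
from workcell import env
print(env.hand_in())"
```

```text
the job is handed in; nothing more can be done
None
```

I set all three tins and the oak board into their matching plinths and handed the job in at about 32 s; no verdict came back. I drew the board out through the front of the holder, re-gripped it at its centre and then placed it.

**Tins and board:** in the final pictures all four lie within about 2 mm of their plinth centres (limit 11 mm). They looked seated flat, but I judged height and tilt by eye and did not measure them.

**Cartons:** both dropped onto the counter in the holder and stayed stacked. They looked level, again by eye. The upper one slid back about 8 mm on the lower one (limit 20 mm). That figure relies on my estimate that the lower carton had moved about 3 mm forward to the bar.

The robot ended clear of everything with the gripper open, and no check failed or disagreed. I viewed 16 pictures: over the 12 planned, but at the limit.

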